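Start the tape feed from the bench control station

ROBOT

A 6-joint arm with a two-finger parallel gripper is mounted at the origin on a cart in front of the work surface, level with it; the furniture and walls round the work are solid. World frame = base frame: x ahead of the robot, y to its left, z up, the work surface at z = 0. Lengths are in m, angles in rad, forces in N, time in s.
With the tool pointing down it reaches from about 0.25 to 0.85 m from the base axis. Payload 12.5 kg.
Tool frame: the origin (TCP) lies midway between the tips of the shut fingers; the grasp point (between the pads) lies 19 mm behind it; z points along the fingers, y is the direction in which the jaws open and shut (so a half turn about z gives the same grasp; the last joint's range is limited). The gripper opens to 93 mm and grips with 3 to 60 N. Pads are 15 mm wide; open, the fingers measure 128 mm over their backs; the gripper's body (75 mm by 188 mm) begins 65 mm behind the grasp point.
Start: joints at [-1.363, 0.351, 1.652, -0, 1.139, -0.085], TCP at [0.159, -0.527, 0.219] pointing down, gripper open.
Joint ranges: [-2.75, 2.75], [-0.79, 2.1], [0.01, 2.65], [-1.57, 4.71], [0.07, 3.14], [-2.87, 2.87]. Speed limits (rad/s): [2.22, 2.22, 2.79, 3.14, 3.14, 3.14].

INTERFACE

Orientations are given as a 3x3 rotation matrix whose columns are the frame's x, y, z axes.
In Python, from rig import bot gives the robot as it stands. The module is installed in compiled form; this text tells all that it offers.
- The arm moves only by the tool arm_command, never from a script. Its argument "moves" is a list of rows, each an object with "claw": the opening, from -1 (shut) to 1 (fully open); "translation": the shift along the tool's x, y, z in mm, a list of three; "spin": the turn about the tool's z in degrees. A call has 1 to 20 rows; each row shifts and turns the commanded pose from where the row before left it, along the tool's axes as they then stand; what a row does not reach is not made up. A row lasts 1/12 s, in which the tool goes at most 41.7 mm and 7.16 degrees, less where a joint would pass 70% of its speed; a pose out of reach is approached as far as the arm can. A call is refused whole if a number of a shift passes 41.7 or a number of a turn 7.16, either way. A call with a gripper value outside its range is refused whole. The fingers move at their own pace and stop on an object; "force" is the grip in N (left out, the last holds). Time passes only in rows, so rows that do not move let the fingers close. It gives the time, the measured TCP pose, the force and the opening at its end, in the units of the state.
- bot.get_obs(): the state, without advancing time (a new reading comes with each control period).
- bot.grab_frame(name): name is "scene" or "top" or "wrist"; returns the picture (384x512x3 uint8, red, green, blue); there is no depth.
- bot.get_calibration(name): a dict with "vertical_fov" (degrees; the focal length in pixels is half the picture's height over the tangent of half this angle, whatever the lens; pixels are square), "cx", "cy" (the principal point, pixels), "k1" (the pictures are not rectified: a ray, as slopes to the right and down, at radius r is drawn at 1 + k1 r^2 times it, then the intrinsics apply), "xyz" and "attitude" of the camera in the world; the wrist camera has in their place "tool_from_camera" (4x4, takes a point from camera to tool coordinates, whose origin is the TCP and whose axes are the flange's). Camera axes: x right, y up, looking along -z (the intrinsics and any distortion apply to the point x, -y, -z); pixel columns grow to the right and rows downward; lengths in m; the calibration is good to about 2 mm. A picture is of the moment at which its call begins: read the wrist's pose just before it. get_calibration takes no time and is no camera call.
- bot.finish_job(): hands the job in, once; it reports no verdict.
The state is a dict: "t": time; "joints": joint angles; "qvel": joint speeds; "joint_efforts": joint torques, N m; "tcp_pos": TCP position; "tcp_rot": TCP orientation; "wrist_force": force on the tool from outside, world axes, zero at the start; "wrist_torque": the same for the moment, N m; "opening": finger opening in m.
Only numpy, scipy, OpenCV 4.12 (cv2) and the standard library are available. Lean on these libraries where they do the work, as an engineer would, in place of code of your own. Each camera call takes 0.05 s, during which the arm holds its last target.

TASK

Start the tape feed at the control station, pressing with the closed fingertips: first press down the raised half of the rocker switch until it is fully over, then push the round flat-topped button fully in so that it stays in, and last press the square key fully down and finish while still holding it down. Keep to this order, do not press the mushroom-shaped stop button, and leave the loupe and the two weights standing where they are; nothing is to be picked up.

Things in the scene. Friction and masses are not known exactly. Their poses are not given: they have to be found in the camera images.
- station: Grey control box screwed to the bench, 86 x 276 x 50 mm; the top of its aluminium cover is 50 mm above the bench. Origin at the centre of its underside; y axis along its length, x axis across it (away from the robot), z up. Four controls are fixed on the cover in one row along y, 64 mm apart, in an order that changes from run to run.
- rocker_raised (a point): Point to press on the rocker: mid-width on the top of its raised far (station +x) half, 22 mm from the pivot line, which runs along station y 59 mm above the bench. Black, 26 mm wide; two flat halves, each 29 mm long, meet in a shallow V; a short white line marks the raised half. At first the far half rises at about 0.4 rad; pressed fully over it lies level at pivot height, 9 mm above the cover.
- rocker (a joint): Angle of the rocker, rad: 0 = off (the far half is raised; starts at 0 to 0.05), 0.40 = fully over (far half pressed level, near half raised). It stays where it is left; about 3 N at the raised half's outer part moves it, and it ends on a hard stop.
- round_top (a point): Centre of the top of the round flat-topped button: black cap of 26 mm diameter in a flat aluminium ring of 40 mm, its top 16 mm above the cover at the start.
- round_button (a joint): How far the round button is pushed in, m: 0 = out, 0.006 = fully in (hard stop). It stays wherever it is pushed; about 3 N moves it straight down.
- feed_top (a point): Centre of the top of the square key: black, 28 x 28 mm, on a square aluminium plate of 42 mm, its top 16 mm above the cover when free.
- feed_key (a joint): How far the square key is pressed, m: 0 = free, 0.006 = fully down (hard stop). A spring pushes it back up: 1.2 N at the start of travel, about 5 N fully down.
- stop_top (a point): Centre of the top of the mushroom-shaped stop button, which must not be pressed: black domed head of 36 mm diameter on a thin neck, its top 25 mm above the cover.
- stop_button (a joint): How far the mushroom button is pressed, m: 0 = free, 0.005 = fully down; it springs back.
- loupe: Black loupe, 39 mm wide, 32 mm high, standing loose on the bench in front of the station. Origin at the centre of its underside.
- weight_big: Wide cylindrical brass weight with a knob, 38 mm wide, 28 mm high, standing loose in front of the station. Origin at the centre of its underside.
- weight_tall: Narrow cylindrical brass weight with a knob, 24 mm wide, 32 mm high, standing loose beside the right-hand (-y) end of the station. Origin at the centre of its underside.

How it is judged:
On the way, in this order (a step that is already met when the one before it is completed fails the run):
1. the rocker is pressed fully over (value of joint rocker above 0.33 rad), for 0.1 s.
2. then the round button is pushed in (value of joint round_button above 0.0045 m), for 0.1 s.
3. then the square key is pressed down by the fingers (value of joint feed_key above 0.0042 m and contact force between the fingers and feed_key above 1 N), for 0.2 s.
At the end, for the whole second after the job is handed in: The rocker is over (at least 0.33 of 0.40 rad), the round button is in (at least 4.5 of 6 mm), the square key is held down by the fingers (at least 4.2 of 6 mm, more than 1 N), the mushroom button is up (within 1.5 mm), and the loupe and weights stand within 20 mm of where they were (all of step 3 and value of joint rocker above 0.33 rad and value of joint round_button above 0.0045 m and value of joint stop_button below 0.0015 m and distance of each of loupe, weight_big, weight_tall from where it was at the start of the episode below 0.02 m); the arm keeps its last pose, push and grip.
It fails at once if the mushroom stop button is pressed (value of joint stop_button above 0.0015 m).
It fails at once if the round button is pushed in before the rocker is over (value of joint round_button above 0.002 m and value of joint rocker below 0.33 rad).
It fails at once if the square key is pressed before the round button is in (value of joint feed_key above 0.002 m and value of joint round_button below 0.0045 m).
It fails at once if the loupe or a weight is shifted or lifted ((distance of loupe from where it was at the start of the episode above 0.02 m or height (world z) of loupe above 0.015 m) or (distance of weight_big from where it was at the start of the episode above 0.02 m or height (world z) of weight_big above 0.015 m) or (distance of weight_tall from where it was at the start of the episode above 0.02 m or height (world z) of weight_tall above 0.015 m)).
It also fails if it takes over 38 s, if anything falls off the work surface, if the arm or the gripper's body presses on something with over 40 N, if the wrist force passes 120 N, or if a joint passes its speed limit or range.

## Working session

There is one attempt and no reset: what is moved stays moved. The work goes in short steps, Python scripts to look and compute and a tool call to move; the robot and the scene stay as the last step left them, time stands still between calls to the robot, and variables do not carry over. Pictures are saved under pics/ and viewed, and the job is handed in when it is done.

Besides the shell and the picture viewer there is one more tool, called after "Call:" by a JSON object that holds its "api" and its "payload". arm_command: Moves the arm, as the interface text tells. Its arguments: {"type":"object","properties":{"moves":{"type":"array"},"force":{"type":"number"}},"required":["moves"]}

```bash
mkdir -p pics
python3 - <<'E'
from rig import bot
import cv2
o=bot.get_obs();print({k:o[k] for k in o})
for n in ["top","scene","wrist"]:
    print(n,bot.get_calibration(n))
for n in ["top","scene","wrist"]:
    cv2.imwrite(f"pics/{n}0.png",bot.grab_frame(n)[:,:,::-1])
E
```

```text
{'t': 0.0, 'joints': array([-1.36258527e+00,  3.51211898e-01,  1.65242244e+00, -3.78858330e-05,
        1.13912517e+00, -8.46279178e-02]), 'qvel': array([-0.00047741, -0.00159543,  0.00093874,  0.00134915,  0.00131319,
       -0.00065937]), 'joint_efforts': array([-1.33960199e-03, -4.97325397e+01, -2.85250980e+01,  6.98556332e-02,
        2.57123262e-02, -8.58018075e-05]), 'tcp_pos': array([ 0.15869703, -0.52624029,  0.21811539]), 'tcp_rot': array([[ 9.57423632e-01,  2.88686533e-01, -2.74869266e-04],
       [ 2.88686656e-01, -9.57422962e-01,  1.13454752e-03],
       [ 6.43624430e-05, -1.16559370e-03, -9.99999319e-01]]), 'wrist_force': array([-0.50740442,  0.468904  , -0.13525023]), 'wrist_torque': array([-0.01261141,  0.03599026,  0.03573247]), 'opening': 0.0929586901165547}
top {'vertical_fov': 44.657451437456196, 'cx': 254.55278853625632, 'cy': 193.25508393864715, 'k1': -0.08589119091371047, 'xyz': array([ 0.37454513, -0.05893543,  0.98629312]), 'attitude': array([[-0.00217231,  0.98593599, -0.16710926],
       [-0.99996399, -0.00351261, -0.00772533],
       [-0.00820367,  0.16708646,  0.98590812]])}
scene {'vertical_fov': 45.99918804821935, 'cx': 255.94865451269015, 'cy': 187.55347616978406, 'k1': -0.17655446231506902, 'xyz': array([0.0696413 , 0.65221202, 0.52977367]), 'attitude': array([[-0.84428928,  0.25607028, -0.47074794],
       [-0.53587056, -0.39640254,  0.7454581 ],
       [ 0.00428398,  0.88164224,  0.47189893]])}
wrist {'vertical_fov': 61.2930702756857, 'cx': 255.19774590854905, 'cy': 194.72253378558247, 'k1': -0.07729504431063419, 'tool_from_camera': array([[-2.90625501e-05,  9.59707819e-01,  2.80999825e-01,
         7.82452555e-02],
       [ 9.99999993e-01, -5.00869591e-06,  1.20531871e-04,
         2.27543400e-04],
       [ 1.17082821e-04,  2.80999826e-01, -9.59707812e-01,
        -1.67358174e-01],
       [ 0.00000000e+00,  0.00000000e+00,  0.00000000e+00,
         1.00000000e+00]])}
```

View pics/top0.png

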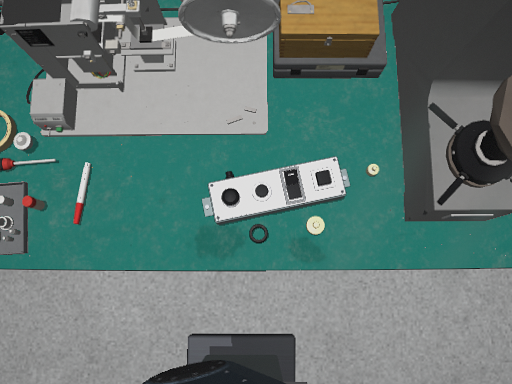

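View pics/scene0.png

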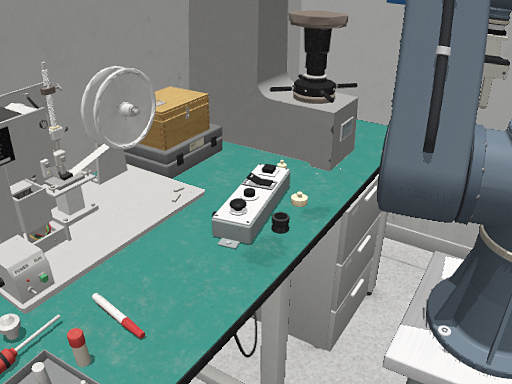

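The top view shows, left to right: stop mushroom (230,197), round (262,191), rocker (292,183) and square key (323,177). The loupe is at (259,233), the big weight at (316,225) and the tall weight at (373,169). I'll zoom in for accuracy.

Run:
```python
import cv2
im=cv2.imread("pics/top0.png")
cv2.imwrite("pics/z0.png",cv2.resize(im[145:250,195:390],None,fx=4,fy=4,interpolation=cv2.INTER_CUBIC))
```

```text
(no output)
```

View pics/z0.png

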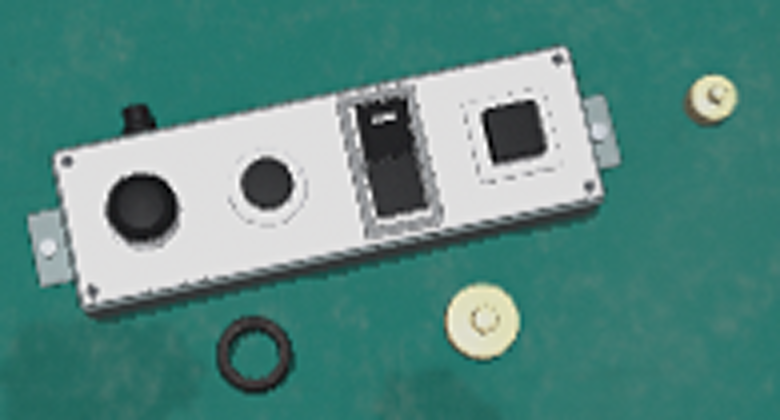

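```bash
cat > h.py <<'E'
import numpy as np, cv2
from rig import bot
def ray(c,px):
    f=192/np.tan(np.radians(c["vertical_fov"])/2)
    K=np.array([[f,0,c["cx"]],[0,f,c["cy"]],[0,0,1]])
    u=cv2.undistortPoints(np.array([[px]],float),K,np.array([c["k1"],0,0,0,0]))[0,0]
    return np.array([u[0],-u[1],-1])
def hit(name,px,z,obs=None):
    c=bot.get_calibration(name); d=ray(c,px)
    if name=="wrist":
        T=np.array(c["tool_from_camera"]);R=obs["tcp_rot"]@T[:3,:3];p=obs["tcp_pos"]+obs["tcp_rot"]@T[:3,3]
    else: R=c["attitude"];p=c["xyz"]
    d=R@d
    return p+d*(z-p[2])/d[2]
E
python3 - <<'E'
from h import *
q=lambda x,y:(195+x/4-.375,145+y/4-.375)
P=[hit("top",q(*p),.05) for p in [(57,153),(566,47),(604,200),(85,308)]]
P=np.array(P);print(P.round(4)); c=P.mean(0); 
print("len",np.linalg.norm(P[0]-P[1]),np.linalg.norm(P[3]-P[2]),np.linalg.norm(P[0]-P[3]),np.linalg.norm(P[1]-P[2]))
ya=(P[0]-P[1])+(P[3]-P[2]);ya/=np.linalg.norm(ya)
xa=np.array([ya[1],-ya[0],0])
print("c",c,"yaw",np.degrees(np.arctan2(xa[1],xa[0])))
for n,p,z in [("stop",(142,207),.068),("round",(267,183),.066),("feed",(515,131),.066),("line",(383,118),.068),("loupe",(254,353),.032),("big",(483,321),.02),("tall",(712,98),.022)]:
    h=hit("top",q(*p),z); d=h-c
    print(n,h.round(4),"station",(d@xa).round(4),(d@ya).round(4))
for k in (96,32,-32,-96): print(k,c+ya*k/1000)
E
```

```text
[[ 0.5551  0.0417  0.05  ]
 [ 0.6098 -0.22    0.05  ]
 [ 0.5298 -0.2368  0.05  ]
 [ 0.4756  0.0264  0.05  ]]
len 0.26734148028135896 0.2687713855351049 0.08095693132262394 0.08178505494581137
c [ 0.54255273 -0.09719122  0.05      ] yaw 11.720576618104875
stop [ 0.5241 -0.0031  0.068 ] station 0.001 0.0959
round [ 0.5363 -0.0654  0.066 ] station 0.0004 0.0324
feed [ 0.5624 -0.1901  0.066 ] station 0.0006 -0.095
line [ 0.5689 -0.1237  0.068 ] station 0.0204 -0.0313
loupe [ 0.4542 -0.0586  0.032 ] station -0.0787 0.0558
big [ 0.4714 -0.1774  0.02  ] station -0.086 -0.0641
tall [ 0.5889 -0.3016  0.022 ] station 0.0039 -0.2096
96 [ 0.52305139 -0.00319282  0.05      ]
32 [ 0.53605228 -0.06585842  0.05      ]
-32 [ 0.54905318 -0.12852401  0.05      ]
-96 [ 0.56205407 -0.19118961  0.05      ]
```

Call:
{"api": "arm_command", "payload": {"moves": [{"claw": -1,"translation": [0,0,0],"spin": 5.1},{"claw": -1,"translation": [20,-12.8,0],"spin": 0},{"claw": -1,"translation": [30,-19.2,0],"spin": 0},{"claw": -1,"translation": [30,-19.2,0],"spin": 0},{"claw": -1,"translation": [30,-19.2,0],"spin": 0},{"claw": -1,"translation": [30,-19.2,0],"spin": 0},{"claw": -1,"translation": [30,-19.2,0],"spin": 0},{"claw": -1,"translation": [30,-19.2,0],"spin": 0},{"claw": -1,"translation": [30,-19.2,0],"spin": 0},{"claw": -1,"translation": [30,-19.2,0],"spin": 0},{"claw": -1,"translation": [30,-19.2,0],"spin": 0},{"claw": -1,"translation": [30,-19.2,0],"spin": 0},{"claw": -1,"translation": [30,-19.2,0],"spin": 0},{"claw": -1,"translation": [30,-19.2,0],"spin": 0},{"claw": -1,"translation": [30,-19.2,0],"spin": 0},{"claw": -1,"translation": [25,-16,0],"spin": 0},{"claw": -1,"translation": [20,-12.7,20],"spin": 0},{"claw": -1,"translation": [0,0,20],"spin": 0},{"claw": -1,"translation": [0,0,0],"spin": 0},{"claw": -1,"translation": [0,0,0],"spin": 0}]}}

```text
t: 1.82
tcp_pos: [0.5448, -0.1493, 0.1781]
tcp_rot: [[0.979, 0.203, -0.002], [0.203, -0.979, 0.001], [-0.002, -0.001, -1.0]]
wrist_force: [0.2, -0.4, 0.6]
opening: 0.0002
```

Run:
```python
from h import *
o=bot.get_obs();im=bot.grab_frame("wrist");cv2.imwrite("pics/w1.png",im[:,:,::-1])
print(o["tcp_pos"],o["tcp_rot"].round(4).tolist())
c=bot.get_calibration("wrist");T=np.array(c["tool_from_camera"])
```

```text
[ 0.54483117 -0.14925659  0.17807505] [[0.9792, 0.2027, -0.0023], [0.2027, -0.9792, 0.0007], [-0.0021, -0.0012, -1.0]]
```

View pics/w1.png

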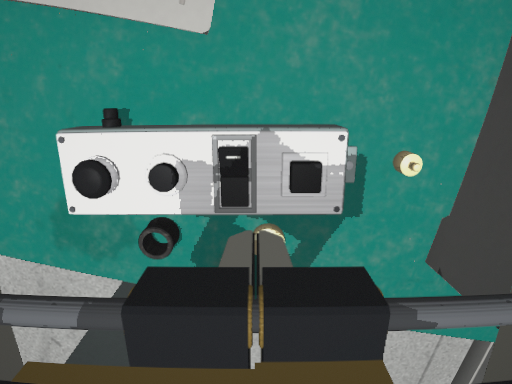

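Run:
```python
from h import *
o=bot.get_obs()
xa=np.array([.9791,.2031,0]);ya=np.array([-.2031,.9791,0]);c=np.array([.54255,-.09719,0])
for n,p,z in [("stop",(91,179),.068),("round",(163,177),.066),("feed",(305.5,177),.066),("line",(233.5,157),.068)]:
    h=hit("wrist",p,z,o);d=h-c;print(n,h.round(4),(d@xa).round(4),(d@ya).round(4))
    e=h-o["tcp_pos"];print("   tool",(o["tcp_rot"].T@e*1000).round(1))
```

```text
stop [ 0.5266 -0.0027  0.068 ] 0.0036 0.0958
   tool [  11.5 -147.8  111.1]
round [ 0.541  -0.0667  0.066 ] 0.0047 0.0301
   tool [ 12.6 -82.2 113.1]
feed [ 0.5666 -0.1912  0.066 ] 0.0045 -0.097
   tool [ 12.6  44.9 113.1]
line [ 0.5716 -0.1253  0.068 ] 0.0228 -0.0334
   tool [ 30.8 -18.6 111.1]
```

Call:
{"api": "arm_command", "payload": {"moves": [{"claw": -1,"translation": [16,-10,10],"spin": 0},{"claw": -1,"translation": [15.5,-9,20],"spin": 0},{"claw": -1,"translation": [0,0,20],"spin": 0},{"claw": -1,"translation": [0,0,20],"spin": 0},{"claw": -1,"translation": [0,0,15],"spin": 0},{"claw": -1,"translation": [0,0,10],"spin": 0},{"claw": -1,"translation": [0,0,0],"spin": 0},{"claw": -1,"translation": [0,0,0],"spin": 0},{"claw": -1,"translation": [0,0,0],"spin": 0}]}}

```text
t: 2.62
tcp_pos: [0.5731, -0.1249, 0.0851]
tcp_rot: [[0.979, 0.202, 0.002], [0.202, -0.979, -0.001], [0.002, 0.001, -1.0]]
wrist_force: [-0.6, 0.2, 1.2]
opening: 0.0
```

Call:
{"api": "arm_command", "payload": {"moves": [{"claw": -1,"translation": [0,0,8],"spin": 0},{"claw": -1,"translation": [0,0,4],"spin": 0},{"claw": -1,"translation": [0,0,4],"spin": 0},{"claw": -1,"translation": [0,0,4],"spin": 0},{"claw": -1,"translation": [0,0,3],"spin": 0},{"claw": -1,"translation": [0,0,0],"spin": 0},{"claw": -1,"translation": [0,0,0],"spin": 0},{"claw": -1,"translation": [0,0,0],"spin": 0}]}}

```text
t: 3.28
tcp_pos: [0.5719, -0.1243, 0.0604]
tcp_rot: [[0.979, 0.202, -0.001], [0.202, -0.979, 0.0], [-0.001, -0.001, -1.0]]
wrist_force: [0.2, 0.1, 0.2]
opening: 0.0002
```

Call:
{"api": "arm_command", "payload": {"moves": [{"claw": -1,"translation": [0,0,1],"spin": 0},{"claw": -1,"translation": [0,0,1],"spin": 0},{"claw": -1,"translation": [0,0,0],"spin": 0},{"claw": -1,"translation": [0,0,0],"spin": 0},{"claw": -1,"translation": [0,0,0],"spin": 0}]}}

```text
t: 3.7
tcp_pos: [0.5722, -0.1244, 0.0592]
tcp_rot: [[0.979, 0.202, -0.0], [0.202, -0.979, 0.0], [-0.0, -0.0, -1.0]]
wrist_force: [-4.0, 1.1, 7.9]
opening: 0.0003
```

Call:
{"api": "arm_command", "payload": {"moves": [{"claw": -1,"translation": [0,0,1],"spin": 0},{"claw": -1,"translation": [0,0,0],"spin": 0},{"claw": -1,"translation": [0,0,0],"spin": 0},{"claw": -1,"translation": [0,0,0],"spin": 0}]}}

```text
t: 4.03
tcp_pos: [0.5723, -0.1244, 0.059]
tcp_rot: [[0.979, 0.202, -0.0], [0.202, -0.979, -0.0], [-0.0, -0.0, -1.0]]
wrist_force: [-8.1, 1.7, 17.6]
opening: 0.0007
```

Call:
{"api": "arm_command", "payload": {"moves": [{"claw": -1,"translation": [0,0,-10],"spin": 0},{"claw": -1,"translation": [0,0,-20],"spin": 0},{"claw": -1,"translation": [0,0,-30],"spin": 0},{"claw": -1,"translation": [-10,-20,-10],"spin": 0},{"claw": -1,"translation": [-10,-30,0],"spin": 0},{"claw": -1,"translation": [-1,-13,0],"spin": 0},{"claw": -1,"translation": [0,0,0],"spin": 0},{"claw": -1,"translation": [0,0,0],"spin": 0},{"claw": -1,"translation": [0,0,0],"spin": 0}]}}

```text
t: 4.78
tcp_pos: [0.5396, -0.0676, 0.1275]
tcp_rot: [[0.979, 0.202, 0.0], [0.202, -0.979, -0.0], [0.0, 0.0, -1.0]]
wrist_force: [0.5, 0.7, -0.2]
opening: 0.0004
```

Run:
```python
from h import *
o=bot.get_obs();im=bot.grab_frame("wrist");cv2.imwrite("pics/w2.png",im[:,:,::-1])
print(o["tcp_pos"],o["wrist_force"])
im=bot.grab_frame("scene");cv2.imwrite("pics/s2.png",cv2.resize(im[140:260,190:330,::-1],None,fx=5,fy=5))
for p in [(.5387,-.066,.066),(.5645,-.1906,.066)]:
    print((o["tcp_rot"].T@(np.array(p)-o["tcp_pos"])*1000).round(1))
```

```text
[ 0.53964916 -0.06756487  0.12751413] [ 0.50170983  0.68036583 -0.23950217]
[-0.6 -1.7 61.5]
[ -0.6 125.5  61.5]
```

View pics/w2.png

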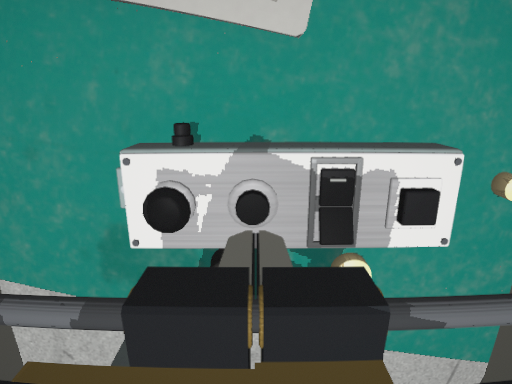

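View pics/s2.png

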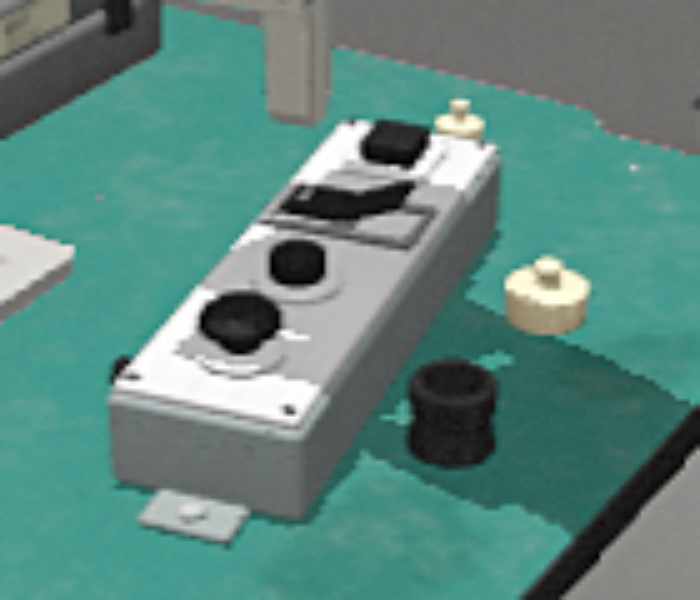

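The rocker is over: its far half lies level and the near half is up. The round button sits at wrist pixel (252,207), straight ahead of the fingers. Next I press it.

Call:
{"api": "arm_command", "payload": {"moves": [{"claw": -1,"translation": [-0.5,-1.5,10],"spin": 0},{"claw": -1,"translation": [0,0,20],"spin": 0},{"claw": -1,"translation": [0,0,15],"spin": 0},{"claw": -1,"translation": [0,0,10],"spin": 0},{"claw": -1,"translation": [0,0,4],"spin": 0},{"claw": -1,"translation": [0,0,4],"spin": 0},{"claw": -1,"translation": [0,0,3],"spin": 0},{"claw": -1,"translation": [0,0,1.5],"spin": 0},{"claw": -1,"translation": [0,0,0],"spin": 0},{"claw": -1,"translation": [0,0,0],"spin": 0},{"claw": -1,"translation": [0,0,0],"spin": 0}]}}

```text
t: 5.8
tcp_pos: [0.5387, -0.0657, 0.0605]
tcp_rot: [[0.979, 0.202, 0.001], [0.202, -0.979, -0.0], [0.001, 0.0, -1.0]]
wrist_force: [0.2, -0.6, 0.7]
opening: 0.0004
```

Call:
{"api": "arm_command", "payload": {"moves": [{"claw": -1,"translation": [0,0,1],"spin": 0},{"claw": -1,"translation": [0,0,0],"spin": 0},{"claw": -1,"translation": [0,0,0],"spin": 0},{"claw": -1,"translation": [0,0,0],"spin": 0}]}}

```text
t: 6.13
tcp_pos: [0.5388, -0.0657, 0.0602]
tcp_rot: [[0.979, 0.202, 0.001], [0.202, -0.979, -0.0], [0.001, 0.0, -1.0]]
wrist_force: [-3.3, 0.6, 12.1]
opening: 0.0007
```

Call:
{"api": "arm_command", "payload": {"moves": [{"claw": -1,"translation": [0,0,-10],"spin": 0},{"claw": -1,"translation": [0,0,-25],"spin": 0},{"claw": -1,"translation": [0,0,-30],"spin": 0},{"claw": -1,"translation": [0,20,0],"spin": 0},{"claw": -1,"translation": [0,30,0],"spin": 0},{"claw": -1,"translation": [0,30,0],"spin": 0},{"claw": -1,"translation": [0,30,0],"spin": 0},{"claw": -1,"translation": [0,17,0],"spin": 0},{"claw": -1,"translation": [0,0,0],"spin": 0},{"claw": -1,"translation": [0,0,0],"spin": 0},{"claw": -1,"translation": [0,0,0],"spin": 0}]}}

```text
t: 7.05
tcp_pos: [0.5638, -0.189, 0.1241]
tcp_rot: [[0.979, 0.203, -0.0], [0.203, -0.979, 0.0], [-0.0, -0.001, -1.0]]
wrist_force: [-0.1, 0.4, -0.1]
opening: 0.0005
```

Run:
```python
from h import *
o=bot.get_obs();im=bot.grab_frame("wrist");cv2.imwrite("pics/w3.png",im[:,:,::-1])
print(o["tcp_pos"],o["wrist_force"])
im=bot.grab_frame("scene");cv2.imwrite("pics/s3.png",cv2.resize(im[140:260,190:330,::-1],None,fx=5,fy=5))
for p in [(.5387,-.066,.066),(.5645,-.1906,.066)]:
    print((o["tcp_rot"].T@(np.array(p)-o["tcp_pos"])*1000).round(1))
```

```text
[ 0.56377766 -0.18898932  0.12409063] [-0.06981228  0.36499787 -0.09040604]
[   0.4 -125.5   58.2]
[ 0.4  1.8 58.1]
```

View pics/w3.png

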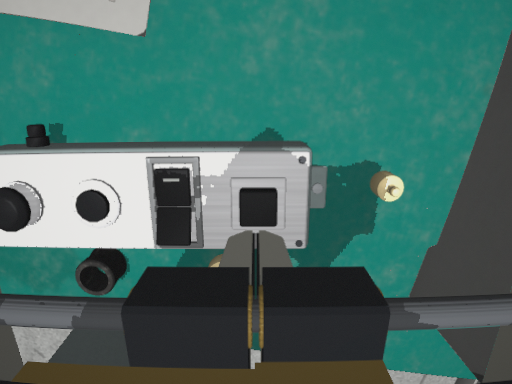

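View pics/s3.png

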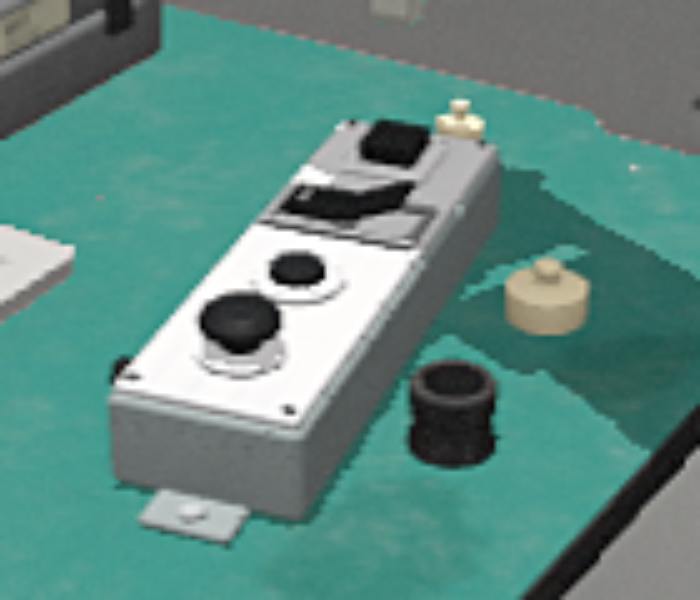

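The round button is in: it sits visibly lower and has stayed there. The square key at wrist pixel (258,207) is ahead of the fingers, slightly to the right. Next I press it.

Call:
{"api": "arm_command", "payload": {"moves": [{"claw": -1,"translation": [0,1.8,10],"spin": 0},{"claw": -1,"translation": [0,0,20],"spin": 0},{"claw": -1,"translation": [0,0,15],"spin": 0},{"claw": -1,"translation": [0,0,8],"spin": 0},{"claw": -1,"translation": [0,0,4],"spin": 0},{"claw": -1,"translation": [0,0,4],"spin": 0},{"claw": -1,"translation": [0,0,2],"spin": 0},{"claw": -1,"translation": [0,0,1.5],"spin": 0},{"claw": -1,"translation": [0,0,0],"spin": 0},{"claw": -1,"translation": [0,0,0],"spin": 0},{"claw": -1,"translation": [0,0,0],"spin": 0}]}}

```text
t: 8.07
tcp_pos: [0.5646, -0.1916, 0.0603]
tcp_rot: [[0.979, 0.202, 0.001], [0.202, -0.979, -0.0], [0.0, 0.0, -1.0]]
wrist_force: [-1.9, 3.4, 6.0]
opening: 0.0006
```

Call:
{"api": "arm_command", "payload": {"moves": [{"claw": -1,"translation": [0,0,1],"spin": 0},{"claw": -1,"translation": [0,0,0],"spin": 0},{"claw": -1,"translation": [0,0,0],"spin": 0},{"claw": -1,"translation": [0,0,0],"spin": 0},{"claw": -1,"translation": [0,0,0],"spin": 0},{"claw": -1,"translation": [0,0,0],"spin": 0}]}}

```text
t: 8.57
tcp_pos: [0.5646, -0.1916, 0.0601]
tcp_rot: [[0.979, 0.202, 0.001], [0.202, -0.979, -0.0], [0.001, 0.0, -1.0]]
wrist_force: [-7.2, 4.9, 16.0]
opening: 0.0006
```

Run:
```python
from h import *
o=bot.get_obs();print(o["tcp_pos"],o["wrist_force"])
im=bot.grab_frame("scene");cv2.imwrite("pics/s4.png",cv2.resize(im[140:260,190:330,::-1],None,fx=5,fy=5))
im=bot.grab_frame("top");cv2.imwrite("pics/t4.png",cv2.resize(im[145:250,195:390,::-1],None,fx=4,fy=4))
```

```text
[ 0.56459785 -0.19164883  0.0601002 ] [-7.24734573  4.89244698 16.01591736]
```

View pics/s4.png

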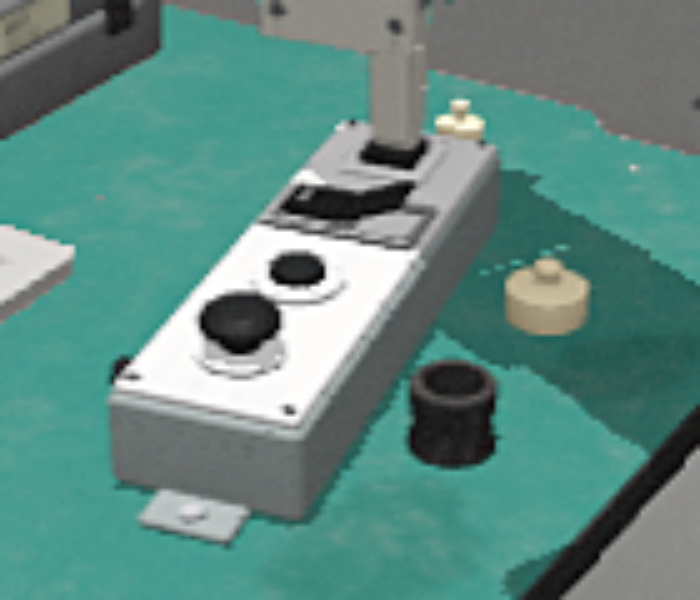

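The fingertips hold the square key fully down with 16 N at z = 60.1 mm. The rocker is over, the round button is in, the mushroom is up, and the loupe and weights stand where they were.

```bash
python3 -c "
from rig import bot
print(bot.finish_job()); o=bot.get_obs(); print(o['t'],o['tcp_pos'],o['wrist_force'])"
```

```text
the job is handed in; nothing more can be done
None
the job is handed in; nothing more can be done
```

I pressed the three controls in order with the closed fingertips and handed the job in at about 8.7 s, still holding the square key down. No verdict was reported, and the state could not be read after hand-in.

| Control | Tip height at the end of the press | Vertical force | Result |
|---|---|---|---|
| Rocker | 59.0 mm | 17.6 N | on its stop; far half level in the picture |
| Round button | 60.2 mm | 12.1 N | about 5.8 mm in; seen to stay in |
| Square key | 60.1 mm | 16.0 N | about 5.9 mm down, held |

- **Final picture:** it showed the rocker over, the round button in, the mushroom button untouched, and the loupe and both weights standing where they were.
- **Disagreement:** the top and wrist cameras differed by 2 to 5 mm in x and up to about 2 mm in y on the control positions. I aimed between them, and each press landed on its control.
- **Sideways force:** while holding the square key the wrist also read about 9 N sideways, alongside the 16 N vertical push.

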